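# Rock a stuck stake out of its block

### The job

The small steel stake is stuck fast in the slot of the heavy steel stake block, which only stands on the bench. Take the stake by its square head, rock it (tilt it over to one side, then the other) along the slot while easing it up gently until it frees, without lifting, tipping or dragging the block or shoving anything else aside. Finish still holding the stake upright over its slot, just clear of the block: its foot 1 to 3 cm above the block's top.

Things in the scene. Friction and masses are not known exactly. Their poses are not given: they have to be found in the camera images.
- stake_head (a point): centre of the stake's square steel head: 26 mm (x) x 34 mm (y) x 38 mm tall, with a slightly raised face on top (2 mm more). Take it here, by the 26 mm or the 34 mm sides. Axes: z up along the stake, x across the slot, y along the slot. When home it is 64 mm above the bench, and the head's underside 9 mm above the block's top. Stake: 79 mm long, about 0.33 kg.
- stake_foot (a point): lowest point of the stake's round foot, on its axis, 58 mm below the head's centre; 6 mm above the bench when home. Same axes. The flat tang between foot and head is 11 mm (x) x 24 mm (y), narrowed to 20 mm over its lowest 14 mm; 30 mm of it stands in the slot when home.
- slot_mouth (a point): middle of the slot's mouth in the top face of the stake block, 36 mm above the bench. x lies across the slot, y along it, z up. Slot: 13 mm (x) x 28 mm (y), 30 mm deep.
- cheek_level (a point): middle of the slot, 8 mm below its mouth, where sprung cheeks at both y ends nip the tang: a straight pull (over 30 N) lifts the whole block. Tilted to and fro about the x axis here (0.1 to 0.15 rad each way, about 0.5 N m; turn the grip with it, a mere sideways shift drags the block) and raised 1 to 2 mm at each swing, it climbs; some 9 mm up, it is free to lift straight out.
- stake_block: dark steel block, 100 mm (x) x 90 mm (y) x 36 mm tall, 2.3 kg, standing loose on the bench, with the slot in its middle and two empty square sockets near its +x edge. Origin: centre of its underside. Axes as for the slot mouth.
- ring_clamp: bystander: wooden ring clamp lying on the bench, 28 x 149 x 23 mm, length along its y; origin at the middle of its underside
- brass_tube: bystander: short upright brass tube, 28 mm across, 28 mm tall; origin at the middle of its underside
- small_tumbler: bystander: small glass tumbler, 41 mm across, 47 mm tall; origin at the middle of its underside
- brass_frame: bystander: standing brass frame casting, 40 x 40 x 54 mm; origin at the middle of its underside
- dapping_block: bystander: brass cube with hollows, 40 mm; origin at the middle of its underside

How it is judged:
By the outcome, as a careful person would: the job done as asked, in the order asked, and still so for the second after the job is handed in, while the arm keeps its last pose, push and grip.
It also fails if it takes over 54 s, if anything falls off the work surface, if the arm or the gripper's body presses on something with over 40 N, if the wrist force passes 120 N, or if a joint passes its speed limit or range.

### The arm

A 6-joint arm with a two-finger parallel gripper is mounted at the origin on a cart in front of the work surface, level with it; the furniture and walls round the work are solid. World frame = base frame: x ahead of the robot, y to its left, z up, the work surface at z = 0. Lengths are in mm, angles in rad, forces in N, time in s.
With the tool pointing down it reaches from about 275 to 1000 mm from the base axis. Payload 8.4 kg.
Tool frame: the origin (TCP) lies between the finger pads; the fingertips stand r.tips_ahead ahead of it and the grasp point (between the pads) lies 6 mm ahead of it (r.tips_ahead is the distance from the TCP to the fingertips, in mm); z points along the fingers, y is the line along which they close (so a half turn about z gives the same grasp; the last joint's range is limited). The gripper opens to 85 mm and grips with 20 to 120 N. Pads are 22 mm wide; open, the fingers measure 114 mm over their backs; the gripper's body (76 mm by 85 mm) begins 54 mm behind the grasp point. The pads swing forward as they close: fully open they stand 13 mm farther back than shut.
Start: joints at [-1.24, 0.353, 1.633, -0, 1.155, -0.002], TCP at [204.18, -590.71, 256.281] pointing down, gripper open.
Joint ranges: [-2.63, 2.63], [-0.92, 2.1], [0.06, 2.66], [-1.3, 4.44], [0, 2.69], [-3.02, 3.02]. Speed limits (rad/s): [2.22, 2.22, 2.79, 3.14, 3.14, 3.14].

### API

Orientations are given as [roll, pitch, yaw] about the fixed x, y, z axes, in that order (R = Rz(yaw) Ry(pitch) Rx(roll)).
In Python, from rig import r gives the robot as it stands.
- The arm moves only by the tool carry_out, never from a script. Its arguments are lists of equal length, an entry for each row: "delta_pos": the shift along the tool's x, y, z in m, a list of three; "rot": the turn, a rotation vector about the tool's x, y, z in degrees, a list of three. A call has 1 to 8 rows; each row is the pose to reach, as a shift and turn from the pose commanded when the call began, along the tool's axes at that moment; what a row does not reach only later rows make up. A row lasts 1/8 s, in which the tool goes at most 62.5 mm and 10.7 degrees, less where a joint would pass 70% of its speed; a pose out of reach is approached as far as the arm can. A call with a gripper value outside its range is refused whole. "claw" is the finger opening in m, from 0 to 0.0854, set as the call begins (left out, the last holds). The fingers move at their own pace and stop on an object; "grip_force" is the grip in N (left out, the last holds). Time passes only in rows, so rows that repeat a pose let the fingers close. It gives the time, the measured TCP pose, the force, the opening and the grip force at its end, in the units of the state.
- r.sense(): the state, without advancing time (a new reading comes with each control period).
- r.grab_frame(name): name is "side" or "top"; returns the picture (480x640x3 uint8, blue, green, red); there is no depth.
- r.camera_info(name): a dict with "fx", "fy", "cx", "cy" (pixels), "distortion" ([k1, k2, p1, p2, k3] as OpenCV has them; the pictures are not rectified), "pose" (4x4, takes a point from camera to world coordinates). Camera axes: x right, y down, z forward; pixel columns grow to the right and rows downward; lengths in mm; the calibration is good to about 2 mm. A picture is of the moment at which its call begins. camera_info takes no time and is no camera call.
- r.sign_off(): hands the job in; it is judged then, once.
Trained networks look in the newest picture that a camera, given by its name, has taken for a name from the list of things; names that differ only in an ending like _2 or _b are one class to them, and where a whole thing is asked for, a point or a joint stands for the part that bears it (a point fixed in the world has none). Each returns a list of dicts, best first, with "p" (0 to 1); they miss things now and then, are a little off and sometimes report something else, mostly with a low value. They report only what shows in the picture. A call takes as long as a camera call.
- r.recognise(thing, camera): "box" ([left, top, right, bottom] in pixels, round what is visible of it).
- r.cut_out(thing, camera): "mask" (480x640 bool, what is visible of it) and "box" ([left, top, right, bottom] in pixels, round what is visible of it).
The state is a dict: "clock": time; "qpos": joint angles; "qvel": joint speeds; "joint_efforts": joint torques, N m; "eef_pos": TCP position; "tcp_rot": TCP orientation; "contact_force": force on the tool from outside, world axes, zero at the start; "wrist_torque": the same for the moment, N m; "opening": opening from 0.0 (shut) to 1.0 (fully open); "grasp_force": force on a finger pad.
Only numpy, scipy, OpenCV 4.12 (cv2) and the standard library are available. Lean on these libraries where they do the work, as an engineer would, in place of code of your own. Each camera call takes 0.05 s, during which the arm holds its last target. There are 200 camera calls.

## Working session

There is one attempt and no reset: what is moved stays moved. The work goes in short steps, Python scripts to look and compute and a tool call to move; the robot and the scene stay as the last step left them, time stands still between calls to the robot, and variables do not carry over. Pictures are saved under pics/ and viewed, at most 10 in all, crops included, and the job is handed in when it is done.

Besides the shell and the picture viewer there is one more tool, called after "Emit:" as name(argument=value, ...), one argument or row to a line, values as JSON. carry_out: Moves the arm, as the interface text tells. Its arguments: {"type":"object","properties":{"delta_pos":{"type":"array","items":{"type":"array","items":{"type":"number"}}},"rot":{"type":"array","items":{"type":"array","items":{"type":"number"}}},"claw":{"type":"number"},"grip_force":{"type":"number"}},"required":["delta_pos","rot"]}

```bash
mkdir -p pics; ls; python3 - <<'E'
from rig import r
import cv2,numpy as np
print(r.sense(), r.tips_ahead)
for c in("side","top"):
    im=r.grab_frame(c); cv2.imwrite(f"pics/{c}0.png",im)
    i=r.camera_info(c); print(c,{k:np.round(v,3).tolist() for k,v in i.items()})
    for t in("stake_head","stake_block","slot_mouth","ring_clamp","brass_tube","small_tumbler","brass_frame","dapping_block"):
        print(t,[(np.round(d["box"]).tolist(),round(d["p"],2)) for d in r.recognise(t,c)[:2]])
E
```

```text
pics
{'clock': 0.0, 'qpos': array([-1.24041924e+00,  3.53646949e-01,  1.63412461e+00,  4.71195063e-05,
        1.15519881e+00, -2.38793651e-03]), 'qvel': array([-0.00098245,  0.00011877,  0.00059873, -0.00069726, -0.00172085,
       -0.00012172]), 'joint_efforts': array([ 4.86019417e-03, -6.05248260e+01, -3.42071700e+01,  3.44057344e-04,
        9.53907816e-03,  5.95642618e-06]), 'eef_pos': array([ 204.03978736, -590.29528251,  255.56648097]), 'tcp_rot': array([-3.14021505e+00, -4.63719813e-05,  3.32745934e-01]), 'contact_force': array([0.27285588, 0.89555316, 0.3092099 ]), 'wrist_torque': array([ 0.06179577,  0.01346716, -0.01516972]), 'grasp_force': 0.0, 'opening': 0.9990155352167742} 25.0
side {'fx': 582.016, 'fy': 582.016, 'cx': 330.96, 'cy': 236.877, 'distortion': [-0.155, 0.0, 0.0, 0.0, 0.0], 'pose': [[0.951, -0.189, 0.245, 351.011], [-0.308, -0.513, 0.801, -820.832], [-0.026, -0.837, -0.546, 647.697], [0.0, 0.0, 0.0, 1.0]]}
stake_head [([275.0, 220.0, 292.0, 246.0], 0.76)]
stake_block [([257.0, 227.0, 323.0, 279.0], 0.85), ([320.0, 188.0, 342.0, 214.0], 0.37)]
slot_mouth [([25
[... 310 characters left out ...]
, 263.0], 0.97)]
top {'fx': 435.458, 'fy': 435.458, 'cx': 320.426, 'cy': 244.097, 'distortion': [-0.08, 0.0, 0.0, 0.0, 0.0], 'pose': [[0.026, -0.983, 0.183, 438.889], [-1.0, -0.024, 0.014, -9.033], [-0.009, -0.183, -0.983, 927.906], [0.0, 0.0, 0.0, 1.0]]}
stake_head [([270.0, 266.0, 287.0, 281.0], 0.59)]
stake_block [([257.0, 247.0, 304.0, 307.0], 0.77)]
slot_mouth [([257.0, 250.0, 309.0, 305.0], 0.93)]
ring_clamp [([159.0, 307.0, 229.0, 331.0], 0.98)]
brass_tube [([442.0, 231.0, 456.0, 245.0], 0.59)]
small_tumbler [([208.0, 196.0, 228.0, 222.0], 0.6)]
brass_frame [([381.0, 184.0, 406.0, 206.0], 0.56)]
dapping_block [([300.0, 173.0, 322.0, 198.0], 0.84), ([255.0, 248.0, 307.0, 302.0], 0.56)]
```

```bash
python3 - <<'E'
import cv2
a=cv2.imread("pics/side0.png")[205:295,240:340]; b=cv2.imread("pics/top0.png")[235:315,240:320]
cv2.imwrite("pics/cs.png",cv2.resize(a,None,fx=6,fy=6,interpolation=2)); cv2.imwrite("pics/ct.png",cv2.resize(b,None,fx=7,fy=7,interpolation=2))
E
```

```text
(no output)
```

View pics/cs.png

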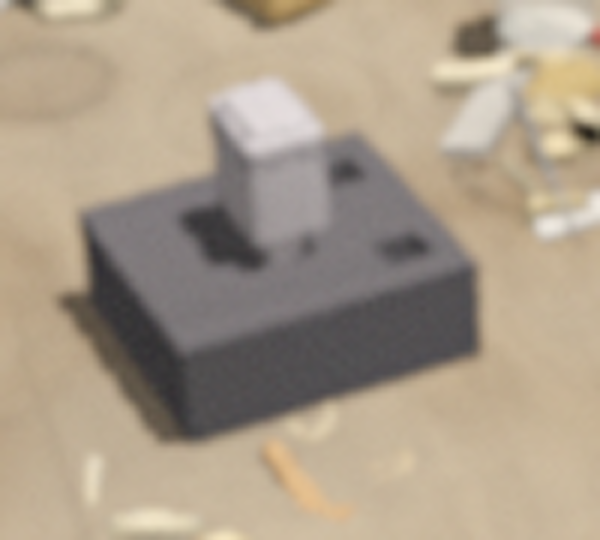

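View pics/ct.png

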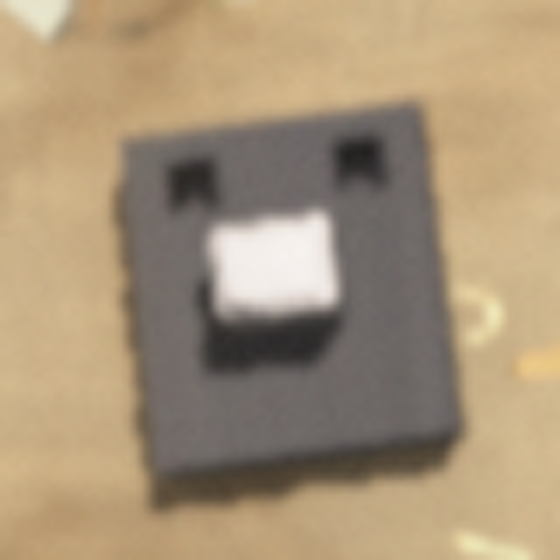

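View pics/side0.png

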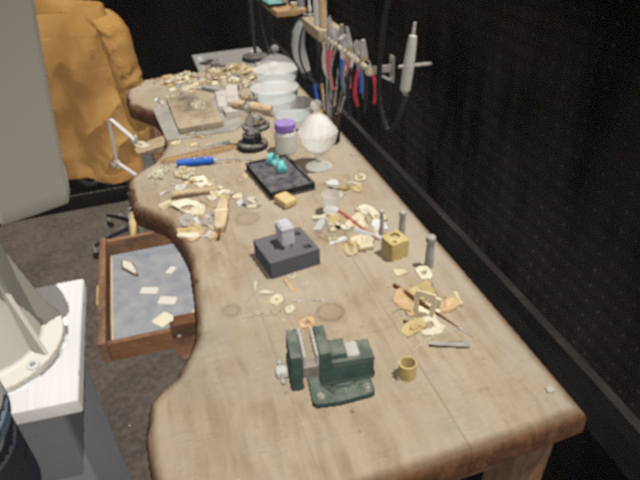

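The top crop shows the block's top-face corners at (257.9,255.4), (300,249.7), (306,296.7), (262,302.4). The sockets are on the far (+x) side and the head is at about (279,273). The side crop shows the same block, with the head top at about (284,224).

```bash
cat > h.py <<'E'
from rig import r
import cv2,numpy as np
def onz(cam,uv,z):
    i=r.camera_info(cam); K=np.array([[i["fx"],0,i["cx"]],[0,i["fy"],i["cy"]],[0,0,1]])
    p=cv2.undistortPoints(np.array(uv,float).reshape(-1,1,2),K,np.array(i["distortion"]))[:,0]
    P=np.array(i["pose"]); d=np.c_[p,np.ones(len(p))]@P[:3,:3].T; o=P[:3,3]
    return o+d*((z-o[2])/d[:,2])[:,None]
def box(cam,t):return r.recognise(t,cam)
E
python3 - <<'E'
from h import *
np.set_printoptions(precision=1,suppress=True)
f=lambda a,s,o:(np.array(a)+.5)/s-.5+np.array(o)
S=[240,205];T=[240,235]
# order: TL(+x,+y), TR(+x,-y), BR(-x,-y), BL(-x,+y)
B={"top":f([(125,143),(420,103),(462,432),(155,472)],7,T),"side":f([(358,133),(477,268),(187,353),(82,215)],6,S)}
H={"top":f([(208,225),(328,210),(340,305),(218,320)],7,T),"side":f([(270,80),(325,130),(250,155),(212,100)],6,S)}
for n,D,z in(("block",B,36),("head",H,83)):
  for c in D:
    p=onz(c,D[c],z)[:,:2]; ex=(p[0]+p[1]-p[2]-p[3])/2; ey=(p[0]+p[3]-p[1]-p[2])/2
    print(n,c,p.mean(0),"len",np.linalg.norm(ex),np.linalg.norm(ey),"yaw",np.arctan2(ex[1],ex[0]),np.arctan2(-ey[0],ey[1]))
for t,c,uv,z in(("tumbler","top",(218,209),25),("dap","top",(311,186),20),("clamp","top",(194,319),12),("frame","top",(393,195),27),("tube","top",(449,238),14)):
    print(t,onz(c,[uv],z)[0,:2])
E
```

```text
block top [537.3  82.9] len 98.05184791727771 89.39462209857116 yaw 0.15006145026415757 0.15881830405352487
block side [536.1  81.1] len 97.29122155386476 88.72759662077893 yaw 0.15631558799824577 0.16265016352440415
head top [538.  83.] len 26.903611608846912 34.04909500700066 yaw 0.15728752890594602 0.14995004216553917
head side [535.2  79.8] len 23.205917254322518 35.46087802952779 yaw 0.2438811167430219 0.172459889755822
tumbler [678.6 226.5]
dap [736.2  27.6]
clamp [443.2 264.8]
frame [ 718.  -149.9]
tube [ 629.1 -272.2]
```

Emit:
carry_out(
  delta_pos=[
    [0.035,-0.0345,0],
    [0.075,-0.074,0],
    [0.115,-0.1134,0],
    [0.155,-0.153,0],
    [0.195,-0.192,0],
    [0.235,-0.232,0],
    [0.27,-0.266,0],
    [0.3,-0.296,0],
  ],
  rot=[
    [0,0,0],
    [0,0,0],
    [0,0,0],
    [0,0,0],
    [0,0,0],
    [0,0,0],
    [0,0,0],
    [0,0,0],
  ],
  claw=0.06,
  grip_force=20,
)

```text
clock: 1.9
eef_pos: [391.7, -211.3, 256.6]
tcp_rot: [3.141, -0.001, 0.333]
contact_force: [1.2, 0.0, 0.2]
opening: 0.699
grasp_force: 0.0
```

Emit:
carry_out(
  delta_pos=[
    [0.035,-0.0345,0],
    [0.075,-0.074,0.02],
    [0.115,-0.1134,0.04],
    [0.155,-0.153,0.06],
    [0.195,-0.192,0.08],
    [0.22,-0.217,0.09],
    [0.2344,-0.231,0.095],
    [0.2344,-0.231,0.1],
  ],
  rot=[
    [0,0,0],
    [0,0,2],
    [0,0,4],
    [0,0,6],
    [0,0,8],
    [0,0,10.2],
    [0,0,10.2],
    [0,0,10.2],
  ],
)

```text
clock: 2.9
eef_pos: [537.6, 82.5, 156.3]
tcp_rot: [3.142, -0.0, 0.157]
contact_force: [-0.6, -1.2, 0.1]
opening: 0.705
grasp_force: 0.0
```

```bash
python3 - <<'E'
from h import *
print(r.sense(), r.tips_ahead)
im=r.grab_frame("side")[100:300,200:400]; cv2.imwrite("pics/s1.png",cv2.resize(im,None,fx=3,fy=3,interpolation=2))
E
```

```text
{'clock': 2.9, 'qpos': array([ 1.49639124e-01,  3.48236480e-01,  1.89607217e+00, -1.10695901e-04,
        8.96796637e-01,  1.56352608e+00]), 'qvel': array([-0.03211418,  0.03893074,  0.05707736, -0.00820775, -0.07970983,
       -0.01301107]), 'joint_efforts': array([ 1.51960496e+00, -5.34019876e+01, -2.88352239e+01,  1.70496907e-01,
        3.80075548e-02,  2.71141799e-01]), 'eef_pos': array([537.59019569,  82.53955095, 156.26238885]), 'tcp_rot': array([ 3.14150259e+00, -4.86722277e-04,  1.56978455e-01]), 'contact_force': array([-0.58051863, -1.1532022 ,  0.09563081]), 'wrist_torque': array([-0.01327528,  0.11500338, -0.04347577]), 'grasp_force': 0.0, 'opening': 0.7045564014178167} 25.0
```

View pics/s1.png

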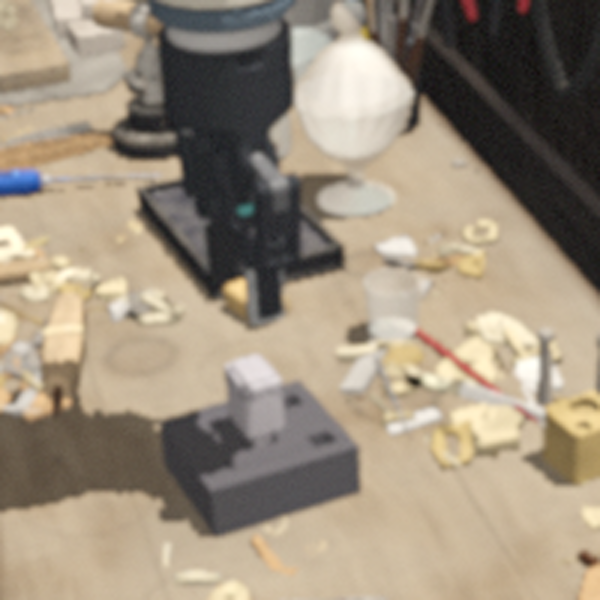

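The gripper is lined up above the head, with its fingers either side of it along the slot. Next I descend.

Emit:
carry_out(
  delta_pos=[
    [0,0,0.02],
    [0,0,0.04],
    [0,0,0.055],
    [0,0,0.065],
    [0,0,0.073],
    [0,0,0.079],
    [0,0,0.083],
    [0,0,0.083],
  ],
  rot=[
    [0,0,0],
    [0,0,0],
    [0,0,0],
    [0,0,0],
    [0,0,0],
    [0,0,0],
    [0,0,0],
    [0,0,0],
  ],
)

```text
clock: 3.95
eef_pos: [537.0, 82.0, 73.2]
tcp_rot: [-3.142, 0.0, 0.155]
contact_force: [-0.4, -0.3, -0.2]
opening: 0.706
grasp_force: 0.0
```

Emit:
carry_out(
  delta_pos=[
    [0,0,0],
    [0,0,0],
    [0,0,0],
    [0,0,0],
  ],
  rot=[
    [0,0,0],
    [0,0,0],
    [0,0,0],
    [0,0,0],
  ],
  claw=0.038,
)

```text
clock: 4.45
eef_pos: [537.3, 82.2, 73.5]
tcp_rot: [-3.141, -0.001, 0.155]
contact_force: [-0.4, 2.8, 3.1]
opening: 0.442
grasp_force: 1.7
```

```bash
python3 - <<'E'
from h import *
s=r.sense();print(s["eef_pos"],s["contact_force"],s["wrist_torque"],s["opening"],s["clock"])
im=r.grab_frame("side")[170:290,230:350]; im2=r.grab_frame("top")[220:340,220:340]
cv2.imwrite("pics/s2.png",cv2.resize(np.hstack([im,im2]),None,fx=3.3,fy=3.3,interpolation=2))
E
```

```text
[537.31130859  82.22650723  73.53427828] [-0.42320255  2.79007356  3.12794628] [0.58320815 0.0380856  0.0709735 ] 0.4415954141529789 4.45
```

View pics/s2.png

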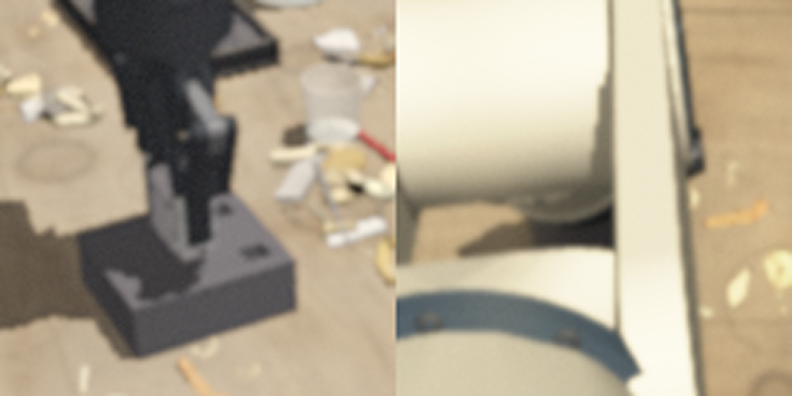

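The +y finger touched early, so the head is about 1.8 mm toward +y. I'll shift the tool that way and then close.

Emit:
carry_out(
  delta_pos=[
    [0,-0.0009,0],
    [0,-0.0018,0],
    [0,-0.0018,0],
  ],
  rot=[
    [0,0,0],
    [0,0,0],
    [0,0,0],
  ],
)

```text
clock: 4.92
eef_pos: [536.7, 83.6, 73.1]
tcp_rot: [3.141, 0.0, 0.155]
contact_force: [-0.1, -0.1, -0.5]
opening: 0.443
grasp_force: 0.0
```

Emit:
carry_out(
  delta_pos=[
    [0,0,0],
    [0,0,0],
    [0,0,0],
  ],
  rot=[
    [0,0,0],
    [0,0,0],
    [0,0,0],
  ],
  claw=0.035,
)

```text
clock: 5.3
eef_pos: [536.7, 83.7, 73.2]
tcp_rot: [-3.142, 0.0, 0.155]
contact_force: [-0.7, 1.0, -0.5]
opening: 0.411
grasp_force: 0.6
```

Emit:
carry_out(
  delta_pos=[
    [0,-0.0003,0],
    [0,-0.0003,0],
    [0,-0.0003,0],
  ],
  rot=[
    [0,0,0],
    [0,0,0],
    [0,0,0],
  ],
  claw=0.03,
  grip_force=30,
)

```text
clock: 5.68
eef_pos: [536.7, 84.1, 73.4]
tcp_rot: [-3.141, 0.0, 0.155]
contact_force: [-1.8, 2.0, 2.9]
opening: 0.394
grasp_force: 30.1
```

Emit:
carry_out(
  delta_pos=[
    [0,0,0],
    [0,0,0],
    [0,0,0],
    [0,0,0],
  ],
  rot=[
    [0,0,0],
    [0,0,0],
    [0,0,0],
    [0,0,0],
  ],
  claw=0.0,
  grip_force=110,
)

```text
clock: 6.18
eef_pos: [536.7, 84.1, 73.6]
tcp_rot: [-3.142, 0.0, 0.155]
contact_force: [-2.7, 2.0, 6.1]
opening: 0.378
grasp_force: 108.5
```

```bash
python3 - <<'E'
from h import *
s=r.sense();print(s["eef_pos"],s["contact_force"],s["wrist_torque"],s["opening"],s["clock"],s["grasp_force"],r.tips_ahead)
E
```

```text
[536.7049592   84.07160956  73.55678558] [-2.6995889   2.01347208  6.09383947] [0.25619287 0.53383265 0.02794824] 0.3783164040752439 6.175 108.46612215042114 25.0
```

Emit:
carry_out(
  delta_pos=[
    [0,0.0015,0],
    [0,0.0029,-0.0002],
    [0,0.0045,-0.0004],
    [0,0.006,-0.0008],
    [0,0.006,-0.0008],
  ],
  rot=[
    [1.9,0,0],
    [3.7,0,0],
    [5.6,0,0],
    [7.4,0,0],
    [7.4,0,0],
  ],
)

```text
clock: 6.8
eef_pos: [537.2, 77.9, 73.8]
tcp_rot: [-3.012, 0.001, 0.154]
contact_force: [-1.1, 4.1, 0.6]
opening: 0.38
grasp_force: 112.1
```

```bash
cat > st.py <<'E'
from h import *
np.set_printoptions(precision=2,suppress=True)
from scipy.spatial.transform import Rotation as R
s=r.sense()
a=s["tcp_rot"]; M=R.from_euler("xyz",a).as_matrix()
M0=R.from_euler("xyz",[np.pi,0,.155]).as_matrix()
print(s["clock"],s["eef_pos"],"tilt",np.degrees(R.from_matrix(M0.T@M).as_rotvec()),"F",s["contact_force"],"T",s["wrist_torque"],s["opening"],s["grasp_force"])
print("pt28: ",M0.T@(s["eef_pos"]+M@[0,0,45.2]-[536.7,84.1,28.2]))
E
python3 st.py; python3 - <<'E'
from h import *
im=r.grab_frame("side")[190:290,240:340]; cv2.imwrite("pics/s3.png",cv2.resize(im,None,fx=5,fy=5,interpolation=2))
E
```

```text
6.8 [537.24  77.94  73.8 ] tilt [ 7.43 -0.07  0.08] F [-1.1   4.08  0.59] T [0.68 0.31 0.05] 0.37999473780491133 112.05767512321472
pt28:  [-0.47  0.32 -0.78]
```

View pics/s3.png

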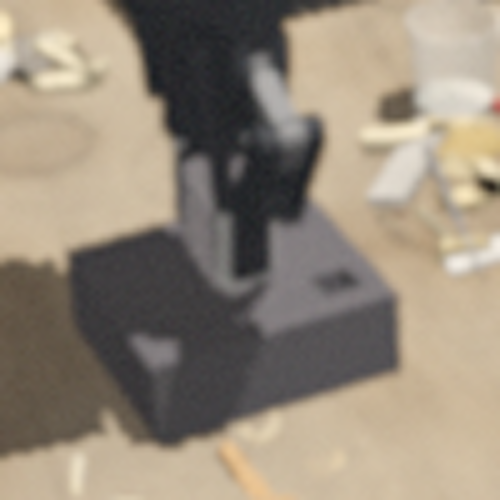

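```bash
python3 - <<'E'
import numpy as np
L=46.4
for k in range(6):
    for n,dh in ((3.7,.2),(7.4,.6),(11.1,1.0),(14.8,1.5)):
        a=np.radians(n); print([round((L+dh)*np.sin(a)/1000,4),round((L-(L+dh)*np.cos(a))/1000,4)],end=" ")
    L+=1.5; print(round(L,1))
E
```

```text
[np.float64(0.003), np.float64(-0.0001)] [np.float64(0.0061), np.float64(-0.0002)] [np.float64(0.0091), np.float64(-0.0001)] [np.float64(0.0122), np.float64(0.0001)] 47.9
[np.float64(0.0031), np.float64(-0.0001)] [np.float64(0.0062), np.float64(-0.0002)] [np.float64(0.0094), np.float64(-0.0001)] [np.float64(0.0126), np.float64(0.0001)] 49.4
[np.float64(0.0032), np.float64(-0.0001)] [np.float64(0.0064), np.float64(-0.0002)] [np.float64(0.0097), np.float64(-0.0001)] [np.float64(0.013), np.float64(0.0002)] 50.9
[np.float64(0.0033), np.float64(-0.0001)] [np.float64(0.0066), np.float64(-0.0002)] [np.float64(0.01), np.float64(-0.0)] [np.float64(0.0134), np.float64(0.0002)] 52.4
[np.float64(0.0034), np.float64(-0.0001)] [np.float64(0.0068), np.float64(-0.0002)] [np.float64(0.0103), np.float64(-0.0)] [np.float64(0.0138), np.float64(0.0003)] 53.9
[np.float64(0.0035), np.float64(-0.0001)] [np.float64(0.007), np.float64(-0.0001)] [np.float64(0.0106), np.float64(0.0)] [np.float64(0.0142), np.float64(0.0003)] 55.4
```

Emit:
carry_out(
  delta_pos=[
    [0,-0.003,-0.0001],
    [0,-0.006,-0.0001],
    [0,-0.0091,0],
    [0,-0.0122,0.0002],
    [0,-0.0122,0.0002],
  ],
  rot=[
    [-3.7,0,0],
    [-7.4,0,0],
    [-11.1,0,0],
    [-14.8,0,0],
    [-14.8,0,0],
  ],
)

```text
clock: 7.48
eef_pos: [535.6, 90.8, 76.2]
tcp_rot: [3.01, -0.0, 0.157]
contact_force: [-4.9, -1.7, 11.5]
opening: 0.378
grasp_force: 113.9
```

```bash
python3 st.py
```

```text
7.475 [535.6   90.81  76.24] tilt [-7.55  0.01 -0.12] F [-4.91 -1.75 11.5 ] T [-0.21  0.87 -0.08] 0.37765129121031293 113.8974666595459
pt28:  [-0.04 -0.86 -3.23]
```

Emit:
carry_out(
  delta_pos=[
    [0,0,0],
    [0,0,0],
  ],
  rot=[
    [0,0,0],
    [0,0,0],
  ],
)

```text
clock: 7.72
eef_pos: [535.7, 90.2, 76.3]
tcp_rot: [3.011, -0.0, 0.155]
contact_force: [-6.3, 1.1, 10.1]
opening: 0.379
grasp_force: 113.9
```

```bash
python3 st.py; python3 - <<'E'
from h import *
im=r.grab_frame("side")[190:290,240:340]; cv2.imwrite("pics/s4.png",cv2.resize(im,None,fx=6,fy=6,interpolation=2))
E
```

```text
7.725 [535.71  90.19  76.27] tilt [-7.47  0.01 -0.02] F [-6.27  1.07 10.13] T [ 0.13  1.   -0.05] 0.3786789804148347 113.93796443939209
pt28:  [-0.03 -0.29 -3.26]
```

View pics/s4.png

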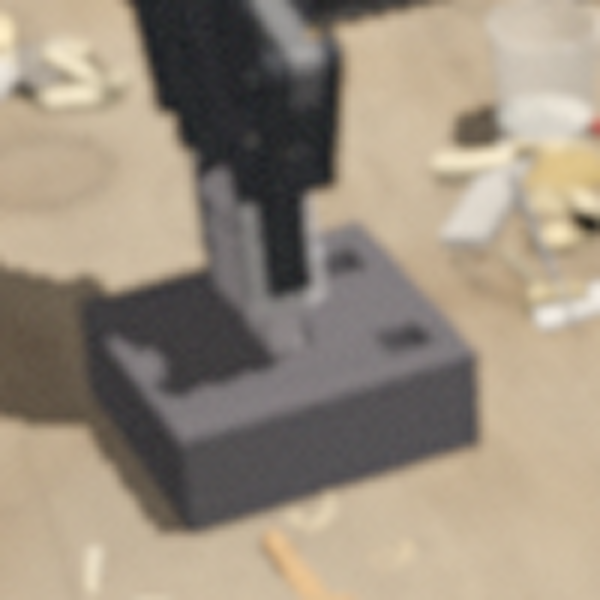

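Emit:
carry_out(
  delta_pos=[
    [-0.0003,0,0],
    [-0.0006,0,0],
    [-0.0006,0,0],
  ],
  rot=[
    [0,0,0],
    [0,0,0],
    [0,0,0],
  ],
)

```text
clock: 8.15
eef_pos: [535.6, 90.2, 76.3]
tcp_rot: [3.011, -0.001, 0.155]
contact_force: [-3.0, 0.2, 9.0]
opening: 0.386
grasp_force: 113.9
```

```bash
python3 st.py
```

```text
8.15 [535.61  90.17  76.31] tilt [-7.45  0.07 -0.01] F [-3.03  0.24  9.  ] T [ 0.24  0.67 -0.  ] 0.38585958582024704 113.92233610153198
pt28:  [-0.09 -0.3  -3.29]
```

Emit:
carry_out(
  delta_pos=[
    [0,0.0031,-0.0001],
    [0,0.0046,-0.0001],
    [0,0.0062,-0.0002],
    [0,0.0094,-0.0001],
    [0,0.011,0],
    [0,0.0126,0.0001],
    [0,0.0126,0.0001],
    [0,0.0126,0.0001],
  ],
  rot=[
    [3.7,0,0],
    [5.5,0,0],
    [7.4,0,0],
    [11.1,0,0],
    [13,0,0],
    [14.8,0,0],
    [14.8,0,0],
    [14.8,0,0],
  ],
)

```text
clock: 9.15
eef_pos: [536.2, 77.4, 75.9]
tcp_rot: [-3.014, 0.002, 0.155]
contact_force: [1.5, 0.3, -21.0]
opening: 0.375
grasp_force: 111.1
```

```bash
python3 st.py
```

```text
9.15 [536.18  77.44  75.88] tilt [ 7.32 -0.12 -0.02] F [  1.47   0.26 -21.01] T [-0.73 -0.44 -0.08] 0.37462898166874437 111.08326435089111
pt28:  [-1.63  0.74 -2.85]
```

Emit:
carry_out(
  delta_pos=[
    [0,-0.0016,0],
    [0,-0.0032,0.0001],
    [0,-0.0064,0.0004],
    [0,-0.008,0.0006],
    [0,-0.0095,0.0009],
    [0,-0.0126,0.0016],
    [0,-0.0126,0.0016],
    [0,-0.0126,0.0016],
  ],
  rot=[
    [-1.8,0,0],
    [-3.7,0,0],
    [-7.4,0,0],
    [-9.2,0,0],
    [-11.1,0,0],
    [-14.8,0,0],
    [-14.8,0,0],
    [-14.8,0,0],
  ],
)

```text
clock: 10.15
eef_pos: [534.0, 90.1, 76.8]
tcp_rot: [3.013, 0.002, 0.155]
contact_force: [-5.2, -0.1, -10.1]
opening: 0.384
grasp_force: 113.4
```

```bash
python3 st.py
```

```text
10.15 [534.    90.13  76.84] tilt [-7.37 -0.13 -0.01] F [ -5.18  -0.15 -10.07] T [ 0.28  1.15 -0.01] 0.38413897421188675 113.37209343910217
pt28:  [-1.84 -0.57 -3.81]
```

```bash
cat > blk.py <<'E'
from h import *
a=cv2.imread("pics/side0.png",0); b=cv2.cvtColor(r.grab_frame("side"),cv2.COLOR_BGR2GRAY)
def m(x0,x1,y0,y1):
    W=np.eye(2,3,dtype=np.float32)
    A=a[y0:y1,x0:x1];B=b[y0:y1,x0:x1]
    try:
        c,W=cv2.findTransformECC(A,B,W,cv2.MOTION_TRANSLATION,(3,200,1e-5)); return round(float(c),3),W[:,2]
    except cv2.error as e: return "fail"
print("corner right",m(296,330,240,275)); print("front edge",m(268,322,252,285)); print("static ref",m(380,412,228,266))
E
python3 blk.py
```

```text
corner right (0.998, array([-0.561163  , -0.08412995], dtype=float32))
front edge (0.977, array([-0.6029498 ,  0.24732877], dtype=float32))
static ref (1.0, array([0.00811136, 0.00511337], dtype=float32))
```

Emit:
carry_out(
  delta_pos=[
    [0,0.0016,0],
    [0,0.0032,-0.0001],
    [0,0.0064,0],
    [0,0.008,0.0002],
    [0,0.0096,0.0003],
    [0,0.0128,0.0009],
    [0,0.0128,0.0009],
    [0,0.0128,0.0009],
  ],
  rot=[
    [1.8,0,0],
    [3.7,0,0],
    [7.4,0,0],
    [9.2,0,0],
    [11.1,0,0],
    [14.8,0,0],
    [14.8,0,0],
    [14.8,0,0],
  ],
)

```text
clock: 11.2
eef_pos: [537.1, 76.9, 77.7]
tcp_rot: [-3.013, 0.0, 0.154]
contact_force: [-4.2, 0.2, -12.7]
opening: 0.384
grasp_force: 114.7
```

```bash
python3 st.py; python3 blk.py
```

```text
11.2 [537.05  76.91  77.73] tilt [ 7.35 -0.01  0.04] F [ -4.22   0.17 -12.73] T [-0.59  0.62  0.12] 0.3840982289011458 114.70282673835754
pt28:  [-0.77  1.37 -4.7 ]
corner right (0.975, array([-0.1184268 ,  0.27409872], dtype=float32))
front edge (0.906, array([-0.7184715 ,  0.44628704], dtype=float32))
static ref (1.0, array([0.00157459, 0.00457903], dtype=float32))
```

Emit:
carry_out(
  delta_pos=[
    [0,-0.0016,0],
    [0,-0.0033,-0.0001],
    [0,-0.0065,-0.0001],
    [0,-0.0081,0.0001],
    [0,-0.0098,0.0003],
    [0,-0.0131,0.0007],
    [0,-0.0131,0.0007],
    [0,-0.0131,0.0007],
  ],
  rot=[
    [-1.8,0,0],
    [-3.7,0,0],
    [-7.4,0,0],
    [-9.2,0,0],
    [-11.1,0,0],
    [-14.8,0,0],
    [-14.8,0,0],
    [-14.8,0,0],
  ],
)

```text
clock: 12.25
eef_pos: [536.0, 89.9, 80.5]
tcp_rot: [3.01, -0.002, 0.156]
contact_force: [-4.4, -6.3, 2.5]
opening: 0.38
grasp_force: 117.3
```

```bash
python3 st.py; python3 blk.py
```

```text
12.25 [536.02  89.9   80.45] tilt [-7.52  0.1  -0.06] F [-4.44 -6.33  2.5 ] T [-1.68  0.8   0.06] 0.37992342105440957 117.34141945838928
pt28:  [ 0.3   0.08 -7.44]
corner right (0.98, array([-0.15231015,  0.25461844], dtype=float32))
front edge (0.945, array([-0.23889089,  0.39023885], dtype=float32))
static ref (1.0, array([ 0.0122552 , -0.00220919], dtype=float32))
```

Emit:
carry_out(
  delta_pos=[
    [0,0.0018,-0.0001],
    [0,0.0036,-0.0002],
    [0,0.007,-0.0002],
    [0,0.0087,-0.0001],
    [0,0.0104,0.0001],
    [0,0.0138,0.0005],
    [0,0.0138,0.0005],
    [0,0.0138,0.0005],
  ],
  rot=[
    [1.8,0,0],
    [3.7,0,0],
    [7.4,0,0],
    [9.2,0,0],
    [11.1,0,0],
    [14.8,0,0],
    [14.8,0,0],
    [14.8,0,0],
  ],
)

```text
clock: 13.3
eef_pos: [538.0, 77.4, 81.4]
tcp_rot: [-3.012, -0.002, 0.154]
contact_force: [-5.0, 3.2, 0.4]
opening: 0.378
grasp_force: 116.6
```

```bash
python3 st.py; python3 blk.py
```

```text
13.3 [538.    77.4   81.44] tilt [7.44 0.1  0.04] F [-5.03  3.17  0.38] T [0.58 1.55 0.26] 0.37793632897698654 116.6231381893158
pt28:  [ 0.32  0.97 -8.42]
corner right (0.974, array([-0.1397506 ,  0.25670335], dtype=float32))
front edge (0.921, array([-0.69174147,  0.36677435], dtype=float32))
static ref (1.0, array([-0.01142858, -0.00302513], dtype=float32))
```

Emit:
carry_out(
  delta_pos=[
    [0,-0.0016,-0.0001],
    [0,-0.0034,-0.0003],
    [0,-0.0068,-0.0004],
    [0,-0.0085,-0.0003],
    [-0.0003,-0.0101,-0.0001],
    [-0.0003,-0.0135,0.0003],
    [-0.0003,-0.0135,0.0003],
    [-0.0003,-0.0135,0.0003],
  ],
  rot=[
    [-1.8,0,0],
    [-3.7,0,0],
    [-7.4,0,0],
    [-9.2,0,0],
    [-11.1,0,0],
    [-14.8,0,0],
    [-14.8,0,0],
    [-14.8,0,0],
  ],
)

```text
clock: 14.35
eef_pos: [536.0, 90.0, 82.8]
tcp_rot: [3.011, -0.002, 0.156]
contact_force: [-2.5, -5.7, -1.2]
opening: 0.385
grasp_force: 116.7
```

```bash
python3 st.py; python3 blk.py
```

```text
14.35 [535.96  89.95  82.85] tilt [-7.46  0.13 -0.04] F [-2.48 -5.72 -1.24] T [-0.98  0.41 -0.04] 0.3851645421661525 116.74218535423279
pt28:  [ 0.28 -0.02 -9.83]
corner right (0.975, array([-0.14222668,  0.2578012 ], dtype=float32))
front edge (0.946, array([-0.2324203,  0.3862227], dtype=float32))
static ref (1.0, array([0.00342205, 0.00950324], dtype=float32))
```

Emit:
carry_out(
  delta_pos=[
    [0,0.0018,-0.0001],
    [0,0.0037,-0.0002],
    [0,0.0073,-0.0002],
    [0,0.0091,-0.0001],
    [0,0.0109,0],
    [0,0.0143,0.0005],
    [0,0.0143,0.0005],
    [0,0.0143,0.0005],
  ],
  rot=[
    [1.8,0,0],
    [3.7,0,0],
    [7.4,0,0],
    [9.2,0,0],
    [11.1,0,0],
    [14.8,0,0],
    [14.8,0,0],
    [14.8,0,0],
  ],
)

```text
clock: 15.4
eef_pos: [538.0, 76.6, 83.9]
tcp_rot: [-3.012, -0.002, 0.154]
contact_force: [-3.1, 4.8, -1.9]
opening: 0.381
grasp_force: 116.4
```

```bash
python3 st.py; python3 blk.py
```

```text
15.4 [538.02  76.61  83.89] tilt [7.41 0.12 0.07] F [-3.13  4.77 -1.92] T [0.88 0.53 0.13] 0.3814119539783463 116.36548161506653
pt28:  [  0.25   1.78 -10.87]
corner right (0.974, array([-0.13861884,  0.2516255 ], dtype=float32))
front edge (0.917, array([-0.71319133,  0.36047846], dtype=float32))
static ref (1.0, array([-0.00052136,  0.00475264], dtype=float32))
```

Emit:
carry_out(
  delta_pos=[
    [0,-0.0025,0],
    [0,-0.0051,0.0002],
    [0,-0.0076,0.0004],
    [0,-0.0076,0.0004],
    [0,-0.0076,0.0004],
  ],
  rot=[
    [-2.5,0,0],
    [-5,0,0],
    [-7.4,0,0],
    [-7.4,0,0],
    [-7.4,0,0],
  ],
)

```text
clock: 16.08
eef_pos: [536.9, 83.8, 84.0]
tcp_rot: [-3.141, -0.002, 0.155]
contact_force: [-0.6, 0.2, -3.9]
opening: 0.38
grasp_force: 116.4
```

```bash
python3 st.py
```

```text
16.075 [536.85  83.81  84.04] tilt [0.04 0.12 0.01] F [-0.58  0.15 -3.93] T [ 0.07  0.2  -0.  ] 0.38036402973183037 116.40811800956726
pt28:  [  0.2    0.28 -10.64]
```

Emit:
carry_out(
  delta_pos=[
    [0,0,-0.002],
    [0,0,-0.004],
    [0,0,-0.006],
    [0,0,-0.008],
    [0,0,-0.01],
  ],
  rot=[
    [0,0,0],
    [0,0,0],
    [0,0,0],
    [0,0,0],
    [0,0,0],
  ],
)

```text
clock: 16.7
eef_pos: [536.0, 83.5, 93.6]
tcp_rot: [-3.142, -0.0, 0.155]
contact_force: [0.3, 0.2, -4.3]
opening: 0.381
grasp_force: 116.2
```

Emit:
carry_out(
  delta_pos=[
    [0,0,-0.004],
    [0,0,-0.008],
    [0,0,-0.012],
    [0,0,-0.016],
    [0,0,-0.021],
    [0,0,-0.026],
    [0,0,-0.0295],
    [0,0,-0.0295],
  ],
  rot=[
    [0,0,0],
    [0,0,0],
    [0,0,0],
    [0,0,0],
    [0,0,0],
    [0,0,0],
    [0,0,0],
    [0,0,0],
  ],
)

```text
clock: 17.7
eef_pos: [536.1, 83.5, 123.3]
tcp_rot: [3.142, -0.001, 0.155]
contact_force: [0.2, 0.7, -5.2]
opening: 0.383
grasp_force: 116.2
```

```bash
python3 st.py; python3 blk.py; python3 - <<'E'
from h import *
im=r.grab_frame("side")[170:290,235:355]; cv2.imwrite("pics/s5.png",cv2.resize(im,None,fx=5,fy=5,interpolation=2))
E
```

```text
17.7 [536.13  83.52 123.26] tilt [-0.    0.03  0.01] F [ 0.23  0.67 -5.22] T [-0.01  0.04  0.04] 0.38282678893785804 116.24161720275879
pt28:  [ -0.62   0.49 -49.86]
corner right (0.975, array([-0.1518234 ,  0.24879853], dtype=float32))
front edge (0.927, array([-0.22032133,  0.41443095], dtype=float32))
static ref (1.0, array([0.01160669, 0.01121776], dtype=float32))
```

View pics/s5.png

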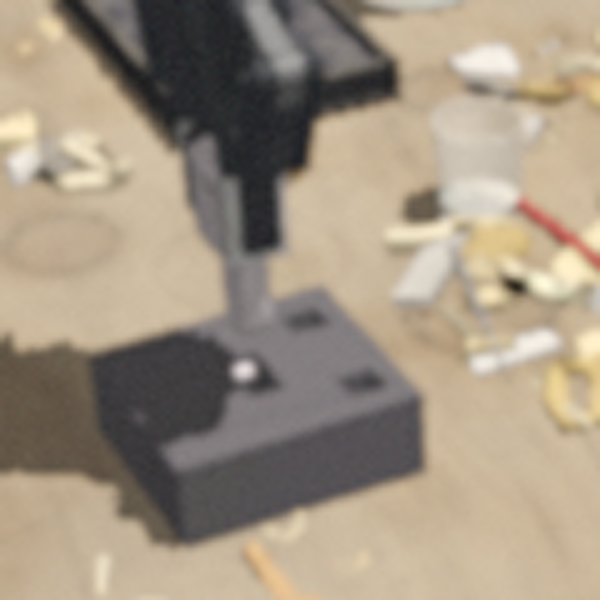

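```bash
python3 - <<'E'
from h import *
i=r.camera_info("side");P=np.linalg.inv(np.array(i["pose"]))
K=np.array([[i["fx"],0,i["cx"]],[0,i["fy"],i["cy"]],[0,0,1]])
q=lambda X:((cv2.projectPoints(np.array(X,float),cv2.Rodrigues(P[:3,:3])[0],P[:3,3],K,np.array(i["distortion"]))[0][:,0]-[235,170]+.5)*5-.5).round()
print(q([[536,83,z] for z in(36,50,56,62,75,95)]).tolist())
E
```

```text
[[254.0, 372.0], [251.0, 341.0], [250.0, 328.0], [249.0, 314.0], [247.0, 285.0], [243.0, 239.0]]
```

The stake hangs upright above its slot. Its foot shows at crop (248,326), where a foot about 20 mm above the block should project, and the slot is at about (256,374). The block stands where it was, to within about 1 mm.

```bash
python3 -c "
from rig import r
print(r.sign_off())"
```

```text
the job is handed in; nothing more can be done
None
```

I rocked the stake free and handed the job in at about 18 s. The gripper holds it upright over its slot with its foot about 20 mm above the block. The block shifted by about 1 mm at most and nothing else was touched.

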